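# Tip the clams from the scoop into the empty crate

### The arm

A 7-joint arm with a two-finger parallel gripper is mounted at the origin on the work surface. World frame = base frame: x ahead of the robot, y to its left, z up, the work surface at z = 0. Lengths are in m, angles in rad, forces in N, time in s.
With the tool pointing down it reaches from about 0.4 to 0.85 m from the base axis. Payload 10.4 kg.
Tool frame: the origin (TCP) lies at the very end of the fingers, on their centre line; the grasp point (between the pads) lies r.grasp_offset behind it (r.grasp_offset is the distance from the TCP to the grasp point, in m); z points along the fingers, y is the direction in which the jaws open and shut (so a half turn about z gives the same grasp; the last joint's range is limited). The gripper opens to 87 mm and grips with 3 to 60 N. Pads are 19 mm wide; open, the fingers measure 117 mm over their backs; the gripper's body (75 mm by 190 mm) begins 51 mm behind the grasp point.
Start: joints at [-1.325, 0.332, -0.065, 1.46, 0.022, 1.35, -0.088], TCP at [0.166, 0.603, 0.223] pointing down, gripper open.
Joint ranges: [-2.6, 2.6], [-0.5, 2.12], [-1.47, 1.34], [0.16, 2.42], [-1.27, 4.41], [0.06, 2.06], [-2.6, 2.6]. Speed limits (rad/s): [2.22, 2.22, 2.79, 2.79, 3.14, 3.14, 3.14].

### API

Orientations are given as a unit quaternion [x, y, z, w].
In Python, from bench import read_state, cams, job, r gives the robot as it stands. The module is installed in compiled form; this text tells all that it offers.
- The arm moves only by the tool arm_command, never from a script. Its argument "increments" is a list of rows, each an object of numbers: "gripper": the opening in per cent of the stroke, from 0 (shut) to 100 (fully open); "dx", "dy", "dz": the shift along the tool's x, y, z in m; "spin": the turn about the tool's z in degrees. In form: [{"gripper": .., "dx": .., "dy": .., "dz": .., "spin": ..}, ...]. A call has exactly 8 rows; each row shifts and turns the commanded pose from where the row before left it, along the tool's axes as they then stand; what a row does not reach is not made up. A row lasts 1/8 s, in which the tool goes at most 62.5 mm and 10.7 degrees, less where a joint would pass 70% of its speed; a pose out of reach is approached as far as the arm can. A call with a gripper value outside its range is refused whole. The fingers move at their own pace and stop on an object; "grip_force" is the grip in N (left out, the last holds). Time passes only in rows, so rows that do not move let the fingers close, or fill a call up. It gives the time, the measured TCP pose, the force and the opening at its end, in the units of the state.
- read_state(): the state, without advancing time (a new reading comes with each control period).
- cams.camera(name): name is "side" or "top" or "wrist"; returns the picture (480x640x3 uint8, red, green, blue); there is no depth.
- cams.camera_info(name): a dict with "K" (3x3 intrinsics, pixels), "rvec" (rotation vector, rad) and "tvec" (3), from world to camera coordinates, as OpenCV has them. Camera axes: x right, y down, z forward; pixel columns grow to the right and rows downward; lengths in m; the calibration is good to about 2 mm. A picture is of the moment at which its call begins: read the wrist's pose just before it. camera_info takes no time and is no camera call; for the wrist camera it gives the pose at the moment of the call.
- job.close_job(): hands the job in, once; it reports no verdict.
The state is a dict: "time": time; "joint_positions": joint angles; "joint_vel": joint speeds; "joint_torque": joint torques, N m; "ee_pos": TCP position; "eef_rot": TCP orientation; "ft_force": force on the tool from outside, world axes, zero at the start; "torque": the same for the moment, N m; "width": finger opening in m.
Only numpy, scipy, OpenCV 4.12 (cv2) and the standard library are available. Lean on these libraries where they do the work, as an engineer would, in place of code of your own. Each camera call takes 0.05 s, during which the arm holds its last target.

### The job

Take the steel scoop by its upright grip, carry it level with the two clams in it, and tip the clams out over its open edge into the empty wooden crate, keeping the scoop low over the crate so that the shells do not fall from a height. Then set the empty scoop back down flat on the counter and let go of it.

Things in the scene. Friction and masses are not known exactly. Their poses are not given: they have to be found in the camera images.
- scoop: Loose steel tray 120 (x) by 110 mm (y), 0.26 kg, on the right; floor 3 mm, lips 33 mm high at back and sides, front edge (x +60) open. On the back lip a black upright grip: 16 thick (x), 60 wide (y), centre x -60, z 45 to 90. Origin: centre of underside; x from grip to open edge, roughly left (+y) at start; z up. Clams slide out from 25-35 degrees of slope, surely at 45-50. Not the four-lipped far tray.
- clam_a: A closed clam, grey-brown, rigid: round lens-shaped shell 46 mm across, 26 mm thick, 35 g, lying flat in the scoop at the start, nearer the open edge. Origin: centre of its first underside (on top once it has turned over); z: its short axis.
- clam_b: A closed clam, grey-brown, rigid: round lens-shaped shell 46 mm across, 26 mm thick, 35 g, lying flat in the scoop at the start, nearer the grip. Origin: centre of its first underside (on top once it has turned over); z: its short axis.
- crate: The empty one of two equal open wooden crates on the left part of the counter (the other is packed with lidded tubs; which is nearer varies). Outside 200 (x) by 160 (y) by 70 mm high; walls 8, floor 10 mm thick; inside 184 by 144 mm. Fixed. Origin: centre of its underside; z up.
Not all that is in view belongs to the job. What is shaped like the clam_a but turquoise is not meant.

How it is judged:
On the way, in this order (a step that is already met when the one before it is completed fails the run):
1. the scoop is lifted off the counter, level (within 20 degrees), with both clams in it (height (world z) of scoop above 0.03 m and angle between scoop's own z axis and vertical below 0.35 rad and x of clam_a in the frame of scoop between -0.062 and 0.062 m and y of clam_a in the frame of scoop between -0.055 and 0.055 m and z of clam_a in the frame of scoop between -0.003 and 0.04 m and x of clam_b in the frame of scoop between -0.062 and 0.062 m and y of clam_b in the frame of scoop between -0.055 and 0.055 m and z of clam_b in the frame of scoop between -0.003 and 0.04 m), for 0.1 s.
2. the lifted scoop is tipped (20 degrees or more) and both clams have gone into the empty crate (height (world z) of scoop above 0.03 m and angle between scoop's own z axis and vertical above 0.35 rad and x of clam_a in the frame of crate between -0.092 and 0.092 m and y of clam_a in the frame of crate between -0.072 and 0.072 m and z of clam_a in the frame of crate between 0.005 and 0.068 m and x of clam_b in the frame of crate between -0.092 and 0.092 m and y of clam_b in the frame of crate between -0.072 and 0.072 m and z of clam_b in the frame of crate between 0.005 and 0.068 m), for 0.1 s.
At the end, for the whole second after the job is handed in: Both clams lie inside the empty crate, below its rim, at rest, and the scoop stands flat (within 10 degrees) on the counter itself, within 6 mm of its surface, at rest and released (x of clam_a in the frame of crate between -0.092 and 0.092 m and y of clam_a in the frame of crate between -0.072 and 0.072 m and z of clam_a in the frame of crate between 0.005 and 0.068 m and x of clam_b in the frame of crate between -0.092 and 0.092 m and y of clam_b in the frame of crate between -0.072 and 0.072 m and z of clam_b in the frame of crate between 0.005 and 0.068 m and angle between scoop's own z axis and vertical below 0.17 rad and height (world z) of scoop between -0.005 and 0.006 m and linear speed of scoop below 0.02 m/s and linear speed of each of clam_a, clam_b below 0.03 m/s); the robot touches nothing.
It fails at once if a clam is dropped from a height (it moves faster than 2.2 m/s, a free fall of 25 cm) (linear speed of any of clam_a, clam_b above 2.2 m/s).
It also fails if it takes over 54 s, if anything falls off the work surface, if the arm or the gripper's body presses on something with over 40 N, if the wrist force passes 120 N, or if a joint passes its speed limit or range.

## Working session

There is one attempt and no reset: what is moved stays moved. The work goes in short steps, Python scripts to look and compute and a tool call to move; the robot and the scene stay as the last step left them, time stands still between calls to the robot, and variables do not carry over. Pictures are saved under pics/ and viewed, and the job is handed in when it is done.

Besides the shell and the picture viewer there is one more tool, called after "Call:" in YAML: its name, and indented under it one key for each argument. arm_command: Moves the arm, as the interface text tells. Its arguments: {"type":"object","properties":{"increments":{"type":"array","items":{"type":"object","properties":{"gripper":{"type":"number"},"dx":{"type":"number"},"dy":{"type":"number"},"dz":{"type":"number"},"spin":{"type":"number"}}}},"grip_force":{"type":"number"}},"required":["increments"]}

```bash
mkdir -p pics; cat > h.py <<'E'
import numpy as np,cv2
from bench import read_state,cams,job,r
def info(n):
    i=cams.camera_info(n);return np.array(i["K"],float),np.array(i["rvec"],float).reshape(3),np.array(i["tvec"],float).reshape(3)
def ray(n,uv,z=None,ci=None):
    K,rv,t=ci or info(n);R=cv2.Rodrigues(rv)[0];c=-R.T@t;d=R.T@np.linalg.inv(K)@np.array([uv[0],uv[1],1.])
    if z is None:return c,d
    return c+d*(z-c[2])/d[2]
def proj(n,p):
    K,rv,t=info(n);return cv2.projectPoints(np.array(p,float).reshape(-1,3),rv,t,K,None)[0].reshape(-1,2)
def snap(n,f):
    im=cams.camera(n);cv2.imwrite(f,im[:,:,::-1]);return im
E
python3 - <<'E'
from h import *
print(r.grasp_offset);s=read_state();print({k:np.round(v,3) for k,v in s.items()})
snap("top","pics/top0.png");snap("side","pics/side0.png");snap("wrist","pics/wr0.png")
for n in("top","side","wrist"):
    K,rv,t=info(n);print(n,K[0,0],-cv2.Rodrigues(rv)[0].T@t)
E
```

```text
0.0187
{'time': np.float64(0.0), 'joint_positions': array([-1.325,  0.333, -0.065,  1.461,  0.022,  1.35 , -0.089]), 'joint_vel': array([ 0.001,  0.001, -0.   , -0.   ,  0.   , -0.   , -0.002]), 'joint_torque': array([ 0.0000e+00, -6.2328e+01,  2.5000e-02, -3.8987e+01, -6.1000e-02,
        4.0000e-02,  0.0000e+00]), 'ee_pos': array([0.166, 0.602, 0.222]), 'eef_rot': array([ 0.134,  0.991, -0.001, -0.   ]), 'ft_force': array([ 0.534,  0.263, -0.76 ]), 'torque': array([ 0.016, -0.044, -0.008]), 'width': np.float64(0.087)}
top 497.26730652334237 [0.4476309  0.00566562 0.94214372]
side 465.91856634833016 [ 0.24404853 -0.40002551  0.67940965]
wrist 417.5688819604683 [0.09234049 0.62255446 0.38469081]
```

View pics/top0.png

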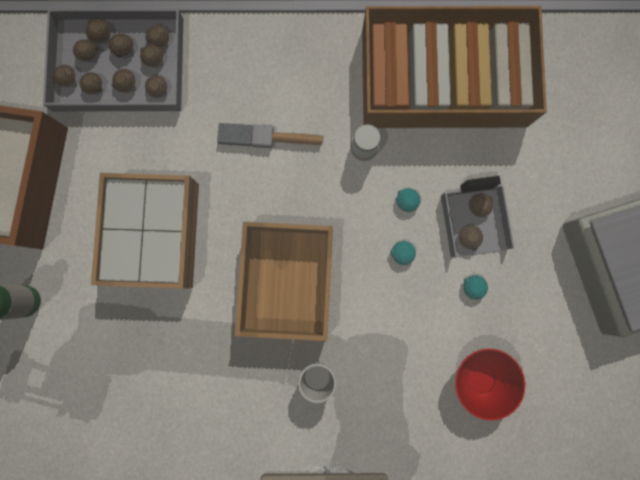

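View pics/side0.png

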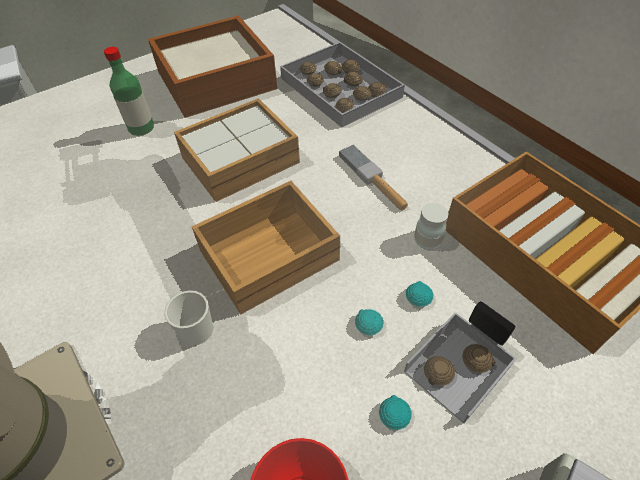

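View pics/wr0.png

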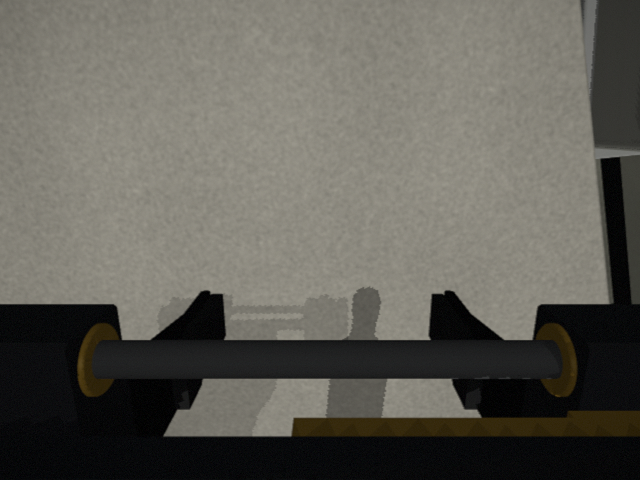

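```bash
python3 - <<'E'
from h import *
im=cv2.imread("pics/top0.png")
a=cv2.resize(im[150:300,390:540],None,fx=4,fy=4,interpolation=cv2.INTER_CUBIC)
im2=cv2.imread("pics/side0.png")
b=cv2.resize(im2[290:430,390:530],(600,600),interpolation=cv2.INTER_CUBIC)
cv2.imwrite("pics/crop0.png",cv2.resize(np.hstack([a,b]),(800,400)))
for nm,uv,z in [("grip",(481,184),.09),("scoopc",(478,222),0),("cr TL",(243,224),.07),("TR",(332,226),.07),("BR",(328,339),.07),("BL",(236,336),.07),("cup",(317,380),.07),("jar",(367,140),.07),("bowl",(490,385),.05),("turq",(408,200),.013),("turq2",(403,252),.013),("turq3",(476,287),.013)]:
    print(nm,np.round(ray("top",uv,z),3))
E
```

```text
grip [ 0.63  -0.278  0.09 ]
scoopc [ 0.575 -0.299  0.   ]
cr TL [0.564 0.14  0.07 ]
TR [ 0.56  -0.017  0.07 ]
BR [ 0.363 -0.009  0.07 ]
BL [0.369 0.15  0.07 ]
cup [0.294 0.01  0.07 ]
jar [ 0.716 -0.081  0.07 ]
bowl [ 0.28  -0.293  0.05 ]
turq [ 0.616 -0.163  0.013]
turq2 [ 0.517 -0.152  0.013]
turq3 [ 0.451 -0.287  0.013]
```

View pics/crop0.png

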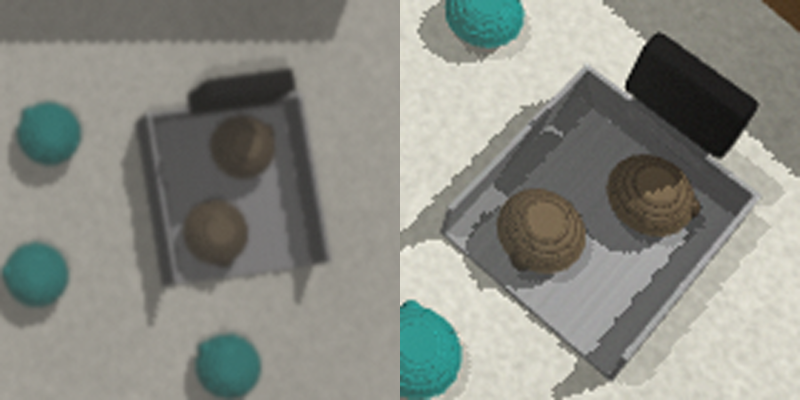

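```bash
python3 - <<'E'
from h import *
P={k:ray("top",uv,.033)[:2] for k,uv in dict(BL=(442.9,195),FL=(451.1,257.6),BR=(502.5,186.4),FR=(511.9,248.2)).items()}
for k,v in P.items(): print(k,v.round(4))
n=np.linalg.norm
print("len",n(P["FL"]-P["BL"]),n(P["FR"]-P["BR"]),"wid",n(P["BL"]-P["BR"]),n(P["FL"]-P["FR"]),"c",sum(P.values())/4)
d=(P["FL"]-P["BL"]+P["FR"]-P["BR"]);w=P["BL"]-P["BR"]+P["FL"]-P["FR"];print("yaw x",np.degrees(np.arctan2(d[1],d[0])),"w",np.degrees(np.arctan2(w[1],w[0])))
for n_ ,f in(("top","pics/top0.png"),("side","pics/side0.png")):
    im=cv2.imread(f);m=(im.max(2)<45).astype(np.uint8)
    q=proj(n_,[.63,-.278,.07])[0];x,y=q.astype(int);w=np.zeros_like(m);w[max(0,y-35):y+35,x-35:x+35]=1;m&=w
    cs,_=cv2.findContours(m,0,2);c=max(cs,key=cv2.contourArea);print(n_,q,cv2.contourArea(c),cv2.minAreaRect(c),cv2.approxPolyDP(c,2,True)[:,0].tolist())
    # candidates
E
```

```text
BL [ 0.6217 -0.2247]
FL [ 0.5052 -0.2364]
BR [ 0.6375 -0.3364]
FR [ 0.522  -0.3489]
len 0.11708198338052918 0.11621596612719602 wid 0.11279451445257183 0.11380489163043389 c [ 0.571603   -0.28662193]
yaw x -174.0517108945808 w 98.29817680783312
top [477.65222403 186.3802828 ] 147.5 ((479.5, 186.5), (9.0, 35.0), 90.0) [[462, 191], [489, 188], [497, 183], [489, 182], [481, 186], [480, 182], [478, 186], [475, 184], [470, 187], [466, 182], [462, 186]]
side [488.0979803  321.81536147] 986.0 ((490.35992431640625, 322.97747802734375), (44.76234436035156, 24.309711456298828), 35.70669174194336) [[479, 302], [469, 321], [502, 344], [514, 325]]
```

Candidates for the scoop: the tray at top-view (478,220), three-lipped with a black grip and two brown clams, and the four-lipped far tray at (115,60), which is full of clams. The first one fits. The crop shows its open edge at the bottom, facing the robot rather than +y as the text says, so I go by the measurement. The empty crate is at (285,282); the one at (145,230) holds tubs. Scoop centre is (0.572,-0.287), and the measured size of 117x113 mm is close to the given 120x110.

Call:
arm_command:
  increments:
    - {"gripper":100,"dz":-0.03,"spin":-7.5}
    - {"gripper":100,"dz":-0.03,"spin":-7.5}
    - {"gripper":100,"spin":-7.5}
    - {"dx":-0.018,"dy":-0.0465,"gripper":100}
    - {"dx":-0.018,"dy":-0.0465,"gripper":100}
    - {"dx":-0.018,"dy":-0.0465,"gripper":100}
    - {"dx":-0.018,"dy":-0.0465,"gripper":100}
    - {"dx":-0.018,"dy":-0.0465,"gripper":100}
  grip_force: 60

```text
validation failed for argument at $.in...
```

Call:
arm_command:
  increments:
    - {"dx":-0.018,"dy":-0.0465,"gripper":100}
    - {"dx":-0.018,"dy":-0.0465,"gripper":100}
    - {"dx":-0.018,"dy":-0.0465,"gripper":100}
    - {"dx":-0.018,"dy":-0.0465,"gripper":100}
    - {"dx":-0.018,"dy":-0.0465,"gripper":100}
    - {"dx":-0.018,"dy":-0.0465,"gripper":100}
    - {"dx":-0.018,"dy":-0.0465,"gripper":100}
    - {"dx":-0.018,"dy":-0.0465,"gripper":100}

```text
validation failed for argument at $.in...
```

Call:
arm_command:
  increments:
    - {"gripper":100,"dx":0,"dy":0,"dz":-0.03,"spin":-7.5}
    - {"gripper":100,"dx":0,"dy":0,"dz":-0.03,"spin":-7.5}
    - {"gripper":100,"dx":0,"dy":0,"dz":0,"spin":-7.5}
    - {"gripper":100,"dx":-0.018,"dy":-0.0465,"dz":0,"spin":0}
    - {"gripper":100,"dx":-0.018,"dy":-0.0465,"dz":0,"spin":0}
    - {"gripper":100,"dx":-0.018,"dy":-0.0465,"dz":0,"spin":0}
    - {"gripper":100,"dx":-0.018,"dy":-0.0465,"dz":0,"spin":0}
    - {"gripper":100,"dx":-0.018,"dy":-0.0465,"dz":0,"spin":0}
  grip_force: 60

```text
time: 1.15
ee_pos: [0.2846, 0.3813, 0.2824]
eef_rot: [-0.062, 0.998, 0.0, -0.0]
ft_force: [0.4, 0.7, 0.0]
width: 0.0869
```

Call:
arm_command:
  increments:
    - {"gripper":100,"dx":-0.018,"dy":-0.0465,"dz":0,"spin":0}
    - {"gripper":100,"dx":-0.018,"dy":-0.0465,"dz":0,"spin":0}
    - {"gripper":100,"dx":-0.018,"dy":-0.0465,"dz":0,"spin":0}
    - {"gripper":100,"dx":-0.018,"dy":-0.0465,"dz":0,"spin":0}
    - {"gripper":100,"dx":-0.018,"dy":-0.0465,"dz":0,"spin":0}
    - {"gripper":100,"dx":-0.018,"dy":-0.0465,"dz":0,"spin":0}
    - {"gripper":100,"dx":-0.018,"dy":-0.0465,"dz":0,"spin":0}
    - {"gripper":100,"dx":-0.018,"dy":-0.0465,"dz":0,"spin":0}

```text
time: 2.15
ee_pos: [0.4733, 0.0301, 0.2826]
eef_rot: [-0.062, 0.998, 0.0, 0.0]
ft_force: [0.4, 0.9, 0.3]
width: 0.0869
```

Call:
arm_command:
  increments:
    - {"gripper":100,"dx":-0.018,"dy":-0.0465,"dz":0,"spin":0}
    - {"gripper":100,"dx":-0.018,"dy":-0.0465,"dz":0,"spin":0}
    - {"gripper":100,"dx":-0.018,"dy":-0.0465,"dz":0,"spin":0}
    - {"gripper":100,"dx":-0.018,"dy":-0.0465,"dz":0,"spin":0}
    - {"gripper":100,"dx":-0.018,"dy":-0.0465,"dz":0,"spin":0}
    - {"gripper":100,"dx":-0.018,"dy":-0.0465,"dz":0,"spin":0}
    - {"gripper":100,"dx":0,"dy":0,"dz":0,"spin":0}
    - {"gripper":100,"dx":0,"dy":0,"dz":0,"spin":0}

```text
time: 3.15
ee_pos: [0.6144, -0.2315, 0.2821]
eef_rot: [-0.062, 0.998, 0.0, -0.0]
ft_force: [-0.4, -0.2, 0.8]
width: 0.0871
```

```bash
python3 - <<'E'
from h import *
s=read_state();print(np.round(s["ee_pos"],4),np.round(s["eef_rot"],4),np.round(s["joint_positions"],2))
im=snap("wrist","pics/wr1.png")
g=[(.6,-.279),(.631,-.279)]
print(proj("wrist",[[.631,-.279,.09]]))
E
```

```text
[ 0.6144 -0.2315  0.2821] [-6.190e-02  9.981e-01  3.000e-04 -4.000e-04] [-0.22  0.45  0.75  1.3  -0.3   1.5   2.19]
[[269.28369102 231.24520042]]
```

View pics/wr1.png

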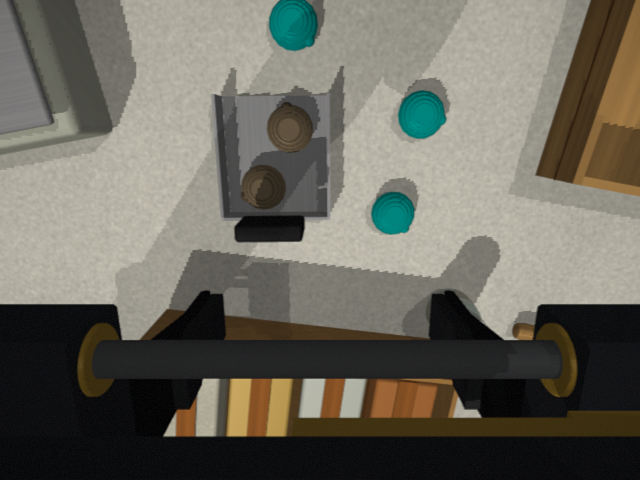

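```bash
python3 - <<'E'
from h import *
g=np.array([.631,-.279]);a=np.radians(187.1);x=np.array([np.cos(a),np.sin(a)]);y=np.array([-x[1],x[0]])
for dx,z in((-.008,.09),(.008,.09),(.008,.045)):
    for s in(-.03,.03): print(dx,z,s,proj("wrist",np.r_[g+dx*x+s*y,z])[0].round(1))
im=cv2.imread("pics/wr1.png");b=im[205:250,225:315].max(2)
for c in(250,265,280): print(c,list(im[208:246,c].max(1)))
print(list(im[235,225:315].max(1)))
E
```

```text
-0.008 0.09 -0.03 [303.7 240.1]
-0.008 0.09 0.03 [235.5 240.1]
0.008 0.09 -0.03 [303.5 222.3]
0.008 0.09 0.03 [234.4 222.3]
0.008 0.045 -0.03 [305.9 212.3]
0.008 0.045 0.03 [244.2 212.3]
250 [np.uint8(76), np.uint8(75), np.uint8(75), np.uint8(75), np.uint8(68), np.uint8(61), np.uint8(58), np.uint8(50), np.uint8(15), np.uint8(7), np.uint8(13), np.uint8(9), np.uint8(9), np.uint8(8), np.uint8(11), np.uint8(15), np.uint8(11), np.uint8(9), np.uint8(9), np.uint8(17), np.uint8(24), np.uint8(23), np.uint8(23), np.uint8(27), np.uint8(23), np.uint8(28), np.uint8(27), np.uint8(28), np.uint8(29), np.uint8(32), np.uint8(31), np.uint8(33), np.uint8(28), np.uint8(48), np.uint8(118), np.uint8(161), np.uint8(160), np.uint8(159)]
265 [np.uint8(49), np.uint8(59), np.uint8(72), np.uint8(73), np.uint8(61), np.uint8(60), np.uint8(59), np.uint8(47), np.uint8(18), np.uint8(3), np.uint8(8), np.uint8(12), np.uint8(13), np.uint8(10), np.uint8(7), np.uint8(12), np.uint8(6), np.uint8(12), np.uint8(14), np.uint8(17), np.uint8(23), np.uint8(24), np.uint8(25), np.uint8(23), np.uint8(22), np.uint8(24), np.uint8(28),
[... 1277 characters left out ...]
), np.uint8(27), np.uint8(26), np.uint8(27), np.uint8(25), np.uint8(25), np.uint8(26), np.uint8(28), np.uint8(26), np.uint8(28), np.uint8(26), np.uint8(27), np.uint8(24), np.uint8(28), np.uint8(27), np.uint8(28), np.uint8(26), np.uint8(27), np.uint8(28), np.uint8(30), np.uint8(30), np.uint8(32), np.uint8(30), np.uint8(29), np.uint8(26), np.uint8(28), np.uint8(29), np.uint8(30), np.uint8(31), np.uint8(30), np.uint8(28), np.uint8(29), np.uint8(28), np.uint8(30), np.uint8(28), np.uint8(19), np.uint8(13), np.uint8(47), np.uint8(139), np.uint8(176), np.uint8(183), np.uint8(183), np.uint8(187), np.uint8(189), np.uint8(189), np.uint8(190), np.uint8(189), np.uint8(187), np.uint8(188), np.uint8(189)]
```

The wrist view shows the grip at (235–302, 217–241), within 3 px of where I projected it, and its yaw lines up. Next I move over it and go down.

Call:
arm_command:
  increments:
    - {"gripper":100,"dx":-0.006,"dy":-0.0245,"dz":0.02,"spin":0}
    - {"gripper":100,"dx":-0.006,"dy":-0.0245,"dz":0.02,"spin":0}
    - {"gripper":100,"dx":0,"dy":0,"dz":0.02,"spin":0}
    - {"gripper":100,"dx":0,"dy":0,"dz":0.03,"spin":0}
    - {"gripper":100,"dx":0,"dy":0,"dz":0.03,"spin":0}
    - {"gripper":100,"dx":0,"dy":0,"dz":0.03,"spin":0}
    - {"gripper":100,"dx":0,"dy":0,"dz":0,"spin":0}
    - {"gripper":100,"dx":0,"dy":0,"dz":0,"spin":0}

```text
time: 4.2
ee_pos: [0.6332, -0.2782, 0.1341]
eef_rot: [-0.062, 0.998, -0.0, 0.001]
ft_force: [0.2, -0.2, 0.9]
width: 0.0871
```

```bash
python3 - <<'E'
from h import *
s=read_state();print(np.round(s["ee_pos"],4),np.round(s["eef_rot"],4),np.round(s["joint_positions"],2))
snap("wrist","pics/wr2.png")
E
```

```text
[ 0.6332 -0.2782  0.1341] [-6.25e-02  9.98e-01 -1.00e-04  9.00e-04] [-0.12  0.61  0.69  1.4  -0.4   1.26  2.3 ]
```

View pics/wr2.png

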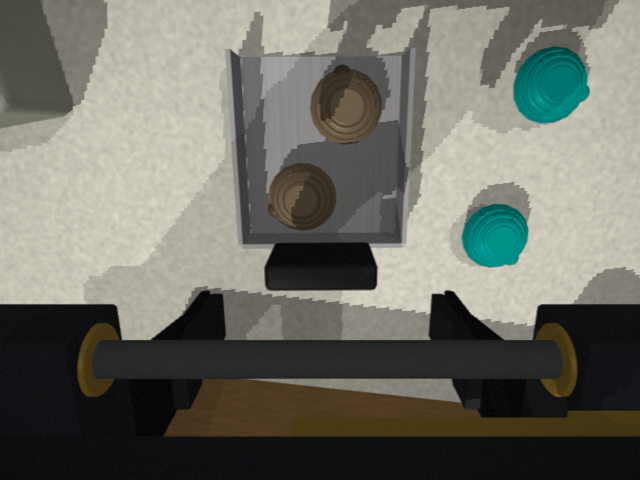

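The grip is centred between the fingers (column 321 against 327). Going down and closing.

Call:
arm_command:
  increments:
    - {"gripper":100,"dx":0,"dy":0,"dz":0.025,"spin":0}
    - {"gripper":100,"dx":0,"dy":0,"dz":0.025,"spin":0}
    - {"gripper":100,"dx":0,"dy":0,"dz":0.022,"spin":0}
    - {"gripper":100,"dx":0,"dy":0,"dz":0.02,"spin":0}
    - {"gripper":100,"dx":0,"dy":0,"dz":0,"spin":0}
    - {"gripper":0,"dx":0,"dy":0,"dz":0,"spin":0}
    - {"gripper":0,"dx":0,"dy":0,"dz":0,"spin":0}
    - {"gripper":0,"dx":0,"dy":0,"dz":0,"spin":0}
  grip_force: 60

```text
time: 5.25
ee_pos: [0.6328, -0.2791, 0.0412]
eef_rot: [-0.062, 0.998, -0.0, 0.0]
ft_force: [-0.0, 0.9, 0.4]
width: 0.0645
```

Call:
arm_command:
  increments:
    - {"gripper":0,"dx":0,"dy":0,"dz":0,"spin":0}
    - {"gripper":0,"dx":0,"dy":0,"dz":0,"spin":0}
    - {"gripper":0,"dx":0,"dy":0,"dz":0,"spin":0}
    - {"gripper":0,"dx":0,"dy":0,"dz":0,"spin":0}
    - {"gripper":0,"dx":0,"dy":0,"dz":-0.003,"spin":0}
    - {"gripper":0,"dx":0,"dy":0,"dz":-0.004,"spin":0}
    - {"gripper":0,"dx":0,"dy":0,"dz":-0.004,"spin":0}
    - {"gripper":0,"dx":0,"dy":0,"dz":-0.004,"spin":0}

```text
time: 6.25
ee_pos: [0.6324, -0.2789, 0.0556]
eef_rot: [-0.062, 0.998, 0.0, -0.0]
ft_force: [0.7, 0.7, -3.1]
width: 0.0593
```

```bash
python3 - <<'E'
from h import *
s=read_state();print(np.round(s["ee_pos"],4),np.round(s["width"],4),np.round(s["ft_force"],2),np.round(s["torque"],2))
a=snap("wrist","pics/wr3.png");b=snap("side","pics/side3.png")
cv2.imwrite("pics/c3.png",np.hstack([cv2.resize(a,(400,300)),cv2.resize(b[240:480,240:640],(400,240)).copy() if 0 else cv2.resize(b[270:450,360:600],(400,300))])[:,:,::-1])
E
```

```text
[ 0.6324 -0.2789  0.0556] 0.0593 [ 0.65  0.65 -3.06] [ 0.06 -0.15 -0.01]
```

View pics/c3.png

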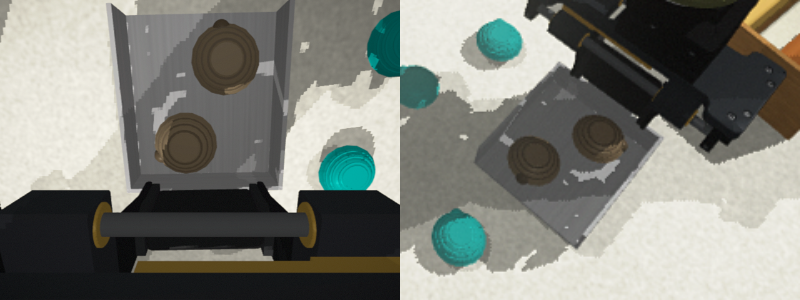

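Force is −3.1 N, about the full weight, and the scoop looks level. Lifting further.

Call:
arm_command:
  increments:
    - {"gripper":0,"dx":0,"dy":0,"dz":-0.006,"spin":0}
    - {"gripper":0,"dx":0,"dy":0,"dz":-0.012,"spin":0}
    - {"gripper":0,"dx":0,"dy":0,"dz":-0.02,"spin":0}
    - {"gripper":0,"dx":0,"dy":0,"dz":-0.025,"spin":0}
    - {"gripper":0,"dx":0,"dy":0,"dz":-0.025,"spin":0}
    - {"gripper":0,"dx":0,"dy":0,"dz":-0.018,"spin":0}
    - {"gripper":0,"dx":0,"dy":0,"dz":-0.008,"spin":0}
    - {"gripper":0,"dx":0,"dy":0,"dz":0,"spin":0}

```text
time: 7.35
ee_pos: [0.6326, -0.2791, 0.1698]
eef_rot: [-0.062, 0.998, 0.0, 0.0]
ft_force: [0.8, 0.2, -4.0]
width: 0.0597
```

```bash
python3 - <<'E'
from h import *
s=read_state();print(np.round(s["ee_pos"],4),np.round(s["width"],4),np.round(s["ft_force"],2),np.round(s["torque"],2),np.round(s["joint_positions"],2))
a=snap("wrist","pics/wr4.png");b=snap("side","pics/side4.png")
cv2.imwrite("pics/c4.png",np.hstack([cv2.resize(a,(400,300)),cv2.resize(b[230:470,320:640],(400,300))])[:,:,::-1])
E
```

```text
[ 0.6326 -0.2791  0.1698] 0.0597 [ 0.79  0.22 -4.04] [ 0.04 -0.11 -0.01] [-0.12  0.59  0.71  1.36 -0.38  1.33  2.29]
```

View pics/c4.png

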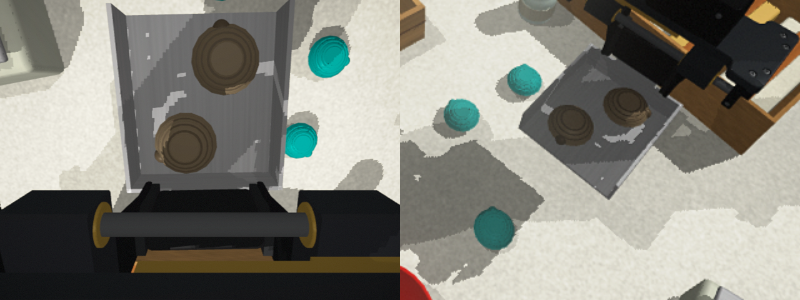

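Unchanged view, so no slip. Carrying over to the crate.

Call:
arm_command:
  increments:
    - {"gripper":0,"dx":0.003,"dy":0.015,"dz":0,"spin":0}
    - {"gripper":0,"dx":0.006,"dy":0.03,"dz":0,"spin":0}
    - {"gripper":0,"dx":0.008,"dy":0.04,"dz":0,"spin":0}
    - {"gripper":0,"dx":0.009,"dy":0.045,"dz":0,"spin":0}
    - {"gripper":0,"dx":0.009,"dy":0.045,"dz":0,"spin":0}
    - {"gripper":0,"dx":0.009,"dy":0.045,"dz":0,"spin":0}
    - {"gripper":0,"dx":0.009,"dy":0.045,"dz":0,"spin":0}
    - {"gripper":0,"dx":0.008,"dy":0.04,"dz":0,"spin":0}

```text
time: 8.45
ee_pos: [0.5328, 0.0186, 0.1691]
eef_rot: [-0.063, 0.998, 0.0, -0.0]
ft_force: [1.2, 0.7, -3.5]
width: 0.0598
```

Call:
arm_command:
  increments:
    - {"gripper":0,"dx":0.006,"dy":0.03,"dz":0,"spin":0}
    - {"gripper":0,"dx":0.003,"dy":0.019,"dz":0,"spin":0}
    - {"gripper":0,"dx":0,"dy":0,"dz":0,"spin":2}
    - {"gripper":0,"dx":0,"dy":0,"dz":0,"spin":3}
    - {"gripper":0,"dx":0,"dy":0,"dz":0,"spin":3}
    - {"gripper":0,"dx":0,"dy":0,"dz":0,"spin":1.7}
    - {"gripper":0,"dx":0,"dy":0,"dz":0,"spin":0}
    - {"gripper":0,"dx":0,"dy":0,"dz":0,"spin":0}

```text
time: 9.45
ee_pos: [0.5193, 0.0634, 0.1695]
eef_rot: [0.023, 1.0, 0.0, -0.0]
ft_force: [-0.1, 0.2, -3.2]
width: 0.0594
```

```bash
python3 - <<'E'
from h import *
s=read_state();print(np.round(s["ee_pos"],4),np.round(s["eef_rot"],4),np.round(s["width"],4),np.round(s["ft_force"],2),np.round(s["torque"],2),np.round(s["joint_positions"],2))
a=snap("wrist","pics/wr5.png");b=snap("side","pics/side5.png")
cv2.imwrite("pics/c5.png",np.hstack([cv2.resize(a,(400,300)),cv2.resize(b,(400,300))])[:,:,::-1])
E
```

```text
[0.5193 0.0634 0.1695] [ 0.0225  0.9997  0.     -0.    ] 0.0594 [-0.1   0.19 -3.2 ] [ 0.01 -0.1  -0.03] [-0.82  0.16  0.67  1.83 -0.1   1.19  1.41]
```

View pics/c5.png

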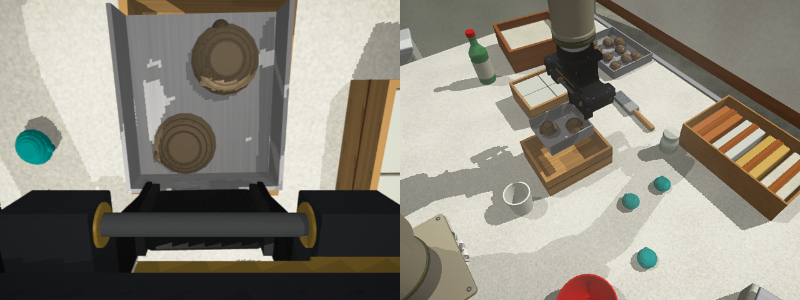

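Level, clams in place, over the empty crate. I'll lower it and ease the grip force so that the scoop pivots front-down about the pads.

Call:
arm_command:
  increments:
    - {"gripper":0,"dx":0,"dy":0,"dz":0.006,"spin":0}
    - {"gripper":0,"dx":0,"dy":0,"dz":0.01,"spin":0}
    - {"gripper":0,"dx":0,"dy":0,"dz":0.008,"spin":0}
    - {"gripper":0,"dx":0,"dy":0,"dz":0.002,"spin":0}
    - {"gripper":0,"dx":0,"dy":0,"dz":0,"spin":0}
    - {"gripper":0,"dx":0,"dy":0,"dz":0,"spin":0}
    - {"gripper":0,"dx":0,"dy":0,"dz":0,"spin":0}
    - {"gripper":0,"dx":0,"dy":0,"dz":0,"spin":0}
  grip_force: 30

```text
time: 10.55
ee_pos: [0.5194, 0.0637, 0.1437]
eef_rot: [0.023, 1.0, 0.0, 0.0]
ft_force: [0.2, -0.2, -3.6]
width: 0.0599
```

Call:
arm_command:
  increments:
    - {"gripper":0,"dx":0,"dy":0,"dz":0,"spin":0}
    - {"gripper":0,"dx":0,"dy":0,"dz":0,"spin":0}
    - {"gripper":0,"dx":0,"dy":0,"dz":0,"spin":0}
    - {"gripper":0,"dx":0,"dy":0,"dz":0,"spin":0}
    - {"gripper":0,"dx":0,"dy":0,"dz":0,"spin":0}
    - {"gripper":0,"dx":0,"dy":0,"dz":0,"spin":0}
    - {"gripper":0,"dx":0,"dy":0,"dz":0,"spin":0}
    - {"gripper":0,"dx":0,"dy":0,"dz":0,"spin":0}
  grip_force: 18

```text
time: 11.55
ee_pos: [0.5193, 0.0636, 0.1435]
eef_rot: [0.023, 1.0, 0.0, 0.0]
ft_force: [-0.3, -0.6, -3.0]
width: 0.06
```

```bash
python3 - <<'E'
from h import *
s=read_state();print(np.round(s["ee_pos"],4),np.round(s["width"],4),np.round(s["ft_force"],2),np.round(s["torque"],2))
a=snap("wrist","pics/wr6.png");b=snap("side","pics/side6.png")
cv2.imwrite("pics/c6.png",np.hstack([cv2.resize(a,(400,300)),cv2.resize(b[120:360,130:450],(400,300))])[:,:,::-1])
E
```

```text
[0.5193 0.0636 0.1435] 0.06 [-0.3  -0.64 -2.98] [-0.02 -0.16  0.  ]
```

View pics/c6.png

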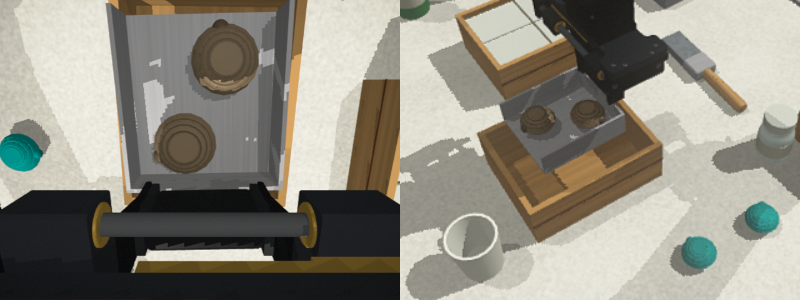

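Call:
arm_command:
  increments:
    - {"gripper":0,"dx":0,"dy":0,"dz":0,"spin":0}
    - {"gripper":0,"dx":0,"dy":0,"dz":0,"spin":0}
    - {"gripper":0,"dx":0,"dy":0,"dz":0,"spin":0}
    - {"gripper":0,"dx":0,"dy":0,"dz":0,"spin":0}
    - {"gripper":0,"dx":0,"dy":0,"dz":0,"spin":0}
    - {"gripper":0,"dx":0,"dy":0,"dz":0,"spin":0}
    - {"gripper":0,"dx":0,"dy":0,"dz":0,"spin":0}
    - {"gripper":0,"dx":0,"dy":0,"dz":0,"spin":0}
  grip_force: 12

```text
time: 12.65
ee_pos: [0.5193, 0.0636, 0.1435]
eef_rot: [0.023, 1.0, 0.0, -0.0]
ft_force: [0.3, 0.5, -3.4]
width: 0.0603
```

```bash
python3 - <<'E'
from h import *
s=read_state();print(np.round(s["ee_pos"],4),np.round(s["width"],4),np.round(s["ft_force"],2),np.round(s["torque"],2))
a=snap("wrist","pics/wr7.png");b=snap("side","pics/side7.png")
cv2.imwrite("pics/c7.png",np.hstack([cv2.resize(a,(400,300)),cv2.resize(b[120:360,130:450],(400,300))])[:,:,::-1])
E
```

```text
[0.5193 0.0636 0.1435] 0.0603 [ 0.35  0.52 -3.38] [ 0.02 -0.14 -0.01]
```

View pics/c7.png

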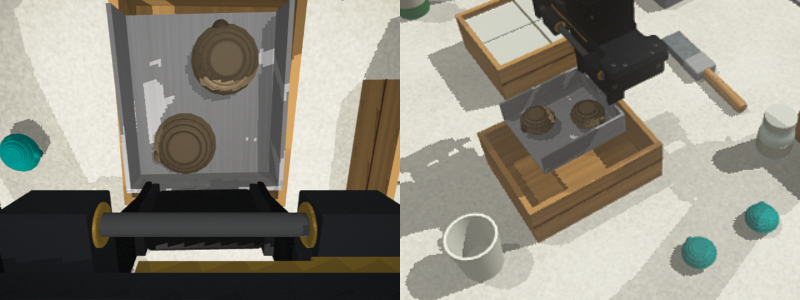

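Call:
arm_command:
  increments:
    - {"gripper":0,"dx":0,"dy":0,"dz":0,"spin":0}
    - {"gripper":0,"dx":0,"dy":0,"dz":0,"spin":0}
    - {"gripper":0,"dx":0,"dy":0,"dz":0,"spin":0}
    - {"gripper":0,"dx":0,"dy":0,"dz":0,"spin":0}
    - {"gripper":0,"dx":0,"dy":0,"dz":0,"spin":0}
    - {"gripper":0,"dx":0,"dy":0,"dz":0,"spin":0}
    - {"gripper":0,"dx":0,"dy":0,"dz":0,"spin":0}
    - {"gripper":0,"dx":0,"dy":0,"dz":0,"spin":0}
  grip_force: 8.5

```text
time: 13.75
ee_pos: [0.5193, 0.0637, 0.1435]
eef_rot: [0.023, 1.0, 0.0, 0.0]
ft_force: [0.1, -0.6, -4.2]
width: 0.0603
```

```bash
python3 - <<'E'
from h import *
s=read_state();print(np.round(s["ee_pos"],4),np.round(s["width"],4),np.round(s["ft_force"],2),np.round(s["torque"],2))
a=snap("wrist","pics/wr8.png");b=snap("side","pics/side8.png")
cv2.imwrite("pics/c8.png",np.hstack([cv2.resize(a,(400,300)),cv2.resize(b[120:360,130:450],(400,300))])[:,:,::-1])
E
```

```text
[0.5193 0.0637 0.1435] 0.0603 [ 0.06 -0.61 -4.25] [ 0.02 -0.15  0.02]
```

View pics/c8.png

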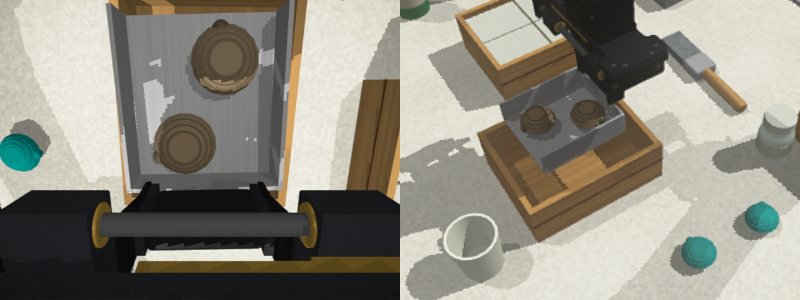

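Call:
arm_command:
  increments:
    - {"gripper":0,"dx":0,"dy":0,"dz":0,"spin":0}
    - {"gripper":0,"dx":0,"dy":0,"dz":0,"spin":0}
    - {"gripper":0,"dx":0,"dy":0,"dz":0,"spin":0}
    - {"gripper":0,"dx":0,"dy":0,"dz":0,"spin":0}
    - {"gripper":0,"dx":0,"dy":0,"dz":0,"spin":0}
    - {"gripper":0,"dx":0,"dy":0,"dz":0,"spin":0}
    - {"gripper":0,"dx":0,"dy":0,"dz":0,"spin":0}
    - {"gripper":0,"dx":0,"dy":0,"dz":0,"spin":0}
  grip_force: 6

```text
time: 14.85
ee_pos: [0.5193, 0.0636, 0.1436]
eef_rot: [0.023, 1.0, 0.0, 0.0]
ft_force: [0.3, 0.0, -4.2]
width: 0.0601
```

```bash
python3 - <<'E'
from h import *
s=read_state();print(np.round(s["ee_pos"],4),np.round(s["width"],4),np.round(s["ft_force"],2),np.round(s["torque"],2))
a=snap("wrist","pics/wr9.png");b=snap("side","pics/side9.png")
cv2.imwrite("pics/c9.png",np.hstack([cv2.resize(a,(400,300)),cv2.resize(b[120:360,130:450],(400,300))])[:,:,::-1])
E
```

```text
[0.5193 0.0636 0.1436] 0.0601 [ 0.31  0.04 -4.15] [ 0.03 -0.08 -0.02]
```

View pics/c9.png

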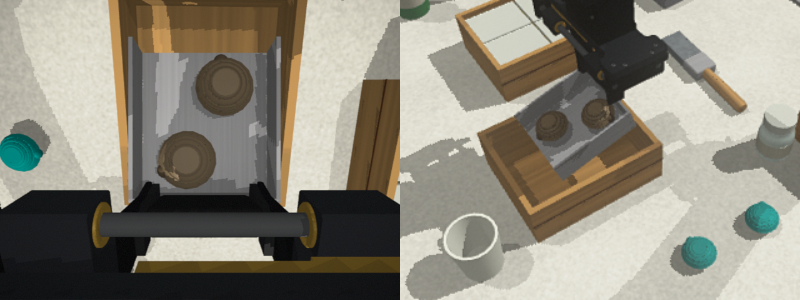

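It's pivoting, now at roughly 20–25°. I'll ease the grip a little more.

Call:
arm_command:
  increments:
    - {"gripper":0,"dx":0,"dy":0,"dz":0,"spin":0}
    - {"gripper":0,"dx":0,"dy":0,"dz":0,"spin":0}
    - {"gripper":0,"dx":0,"dy":0,"dz":0,"spin":0}
    - {"gripper":0,"dx":0,"dy":0,"dz":0,"spin":0}
    - {"gripper":0,"dx":0,"dy":0,"dz":0,"spin":0}
    - {"gripper":0,"dx":0,"dy":0,"dz":0,"spin":0}
    - {"gripper":0,"dx":0,"dy":0,"dz":0,"spin":0}
    - {"gripper":0,"dx":0,"dy":0,"dz":0,"spin":0}
  grip_force: 4.5

```text
time: 15.95
ee_pos: [0.5193, 0.0636, 0.1436]
eef_rot: [0.023, 1.0, 0.0, 0.0]
ft_force: [-0.6, 0.0, -3.5]
width: 0.06
```

```bash
python3 - <<'E'
from h import *
s=read_state();print(np.round(s["ee_pos"],4),np.round(s["width"],4),np.round(s["ft_force"],2),np.round(s["torque"],2))
a=snap("wrist","pics/wr10.png");b=snap("side","pics/side10.png")
cv2.imwrite("pics/c10.png",np.hstack([cv2.resize(a,(400,300)),cv2.resize(b[120:360,130:450],(400,300))])[:,:,::-1])
E
```

```text
[0.5193 0.0636 0.1436] 0.06 [-0.62  0.03 -3.54] [ 0.06 -0.04 -0.01]
```

View pics/c10.png

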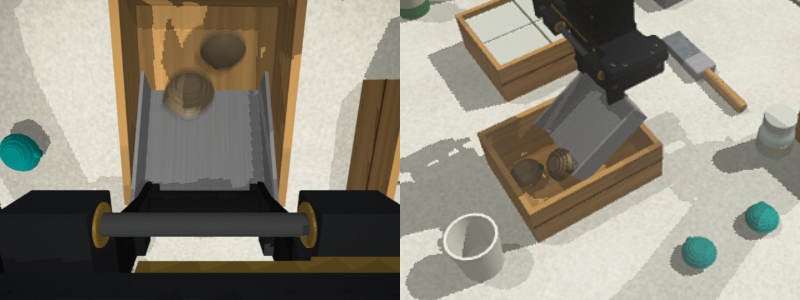

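Clam a is in the crate and b is sliding off the edge. I'll firm the grip at this tilt and wait a second.

Call:
arm_command:
  increments:
    - {"gripper":0,"dx":0,"dy":0,"dz":0,"spin":0}
    - {"gripper":0,"dx":0,"dy":0,"dz":0,"spin":0}
    - {"gripper":0,"dx":0,"dy":0,"dz":0,"spin":0}
    - {"gripper":0,"dx":0,"dy":0,"dz":0,"spin":0}
    - {"gripper":0,"dx":0,"dy":0,"dz":0,"spin":0}
    - {"gripper":0,"dx":0,"dy":0,"dz":0,"spin":0}
    - {"gripper":0,"dx":0,"dy":0,"dz":0,"spin":0}
    - {"gripper":0,"dx":0,"dy":0,"dz":0,"spin":0}
  grip_force: 15

```text
time: 17.05
ee_pos: [0.5193, 0.0636, 0.1435]
eef_rot: [0.023, 1.0, 0.0, 0.0]
ft_force: [1.5, 0.1, -2.9]
width: 0.0596
```

```bash
python3 - <<'E'
from h import *
s=read_state();print(np.round(s["ee_pos"],4),np.round(s["width"],4),np.round(s["ft_force"],2),np.round(s["torque"],2))
a=snap("wrist","pics/wr11.png");b=snap("side","pics/side11.png")
cv2.imwrite("pics/c11.png",np.hstack([cv2.resize(a,(400,300)),cv2.resize(b[120:360,130:450],(400,300))])[:,:,::-1])
E
```

```text
[0.5193 0.0636 0.1435] 0.0596 [ 1.54  0.12 -2.86] [ 0.07 -0.16 -0.03]
```

View pics/c11.png

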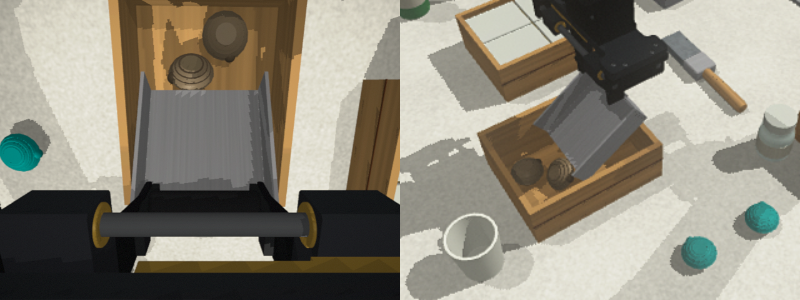

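Both clams are in the crate; b may be leaning on the scoop edge. Backing off and up gently.

Call:
arm_command:
  increments:
    - {"gripper":0,"dx":-0.004,"dy":0,"dz":-0.004,"spin":0}
    - {"gripper":0,"dx":-0.005,"dy":0,"dz":-0.006,"spin":0}
    - {"gripper":0,"dx":-0.005,"dy":0,"dz":-0.01,"spin":0}
    - {"gripper":0,"dx":-0.005,"dy":0,"dz":-0.015,"spin":0}
    - {"gripper":0,"dx":0,"dy":0,"dz":-0.02,"spin":0}
    - {"gripper":0,"dx":0,"dy":0,"dz":-0.025,"spin":0}
    - {"gripper":0,"dx":0,"dy":0,"dz":-0.01,"spin":0}
    - {"gripper":0,"dx":0,"dy":0,"dz":0,"spin":0}
  grip_force: 30

```text
time: 18.15
ee_pos: [0.5387, 0.0628, 0.2341]
eef_rot: [0.023, 1.0, 0.0, 0.001]
ft_force: [0.1, -0.2, -1.9]
width: 0.06
```

```bash
python3 - <<'E'
from h import *
s=read_state();print(np.round(s["ee_pos"],4),np.round(s["width"],4),np.round(s["ft_force"],2),np.round(s["torque"],2))
a=snap("wrist","pics/wr12.png");b=snap("side","pics/side12.png")
cv2.imwrite("pics/c12.png",np.hstack([cv2.resize(a,(400,300)),cv2.resize(b[120:360,130:450],(400,300))])[:,:,::-1])
E
```

```text
[0.5387 0.0628 0.2341] 0.06 [ 0.13 -0.22 -1.93] [ 0.    0.03 -0.01]
```

View pics/c12.png

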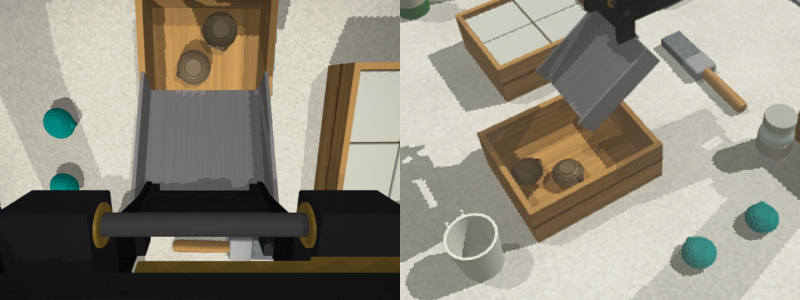

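Both clams now lie on the crate floor, at side-crop (528,172) and (568,172). Next I estimate the scoop tilt so I can set it down.

```bash
python3 - <<'E'
from h import *
from scipy.optimize import brentq
s=read_state();p=np.array(s["ee_pos"])+[0,0,.0187]
a=np.radians(177.4);u=np.array([np.cos(a),np.sin(a),0])
im=cv2.imread("pics/wr12.png");print([ (r_,int(im[r_,320].max()),int(im[r_,320,0])) for r_ in range(134,154,2)])
c,d=ray("wrist",(322,145))
# floor upper front edge: (120, -57); 
for z0 in(.060,):
  R=np.hypot(.12,z0-.003)
  f=lambda t:np.linalg.norm((c+d*t-p)[[0,2]])-R
  ts=np.linspace(.05,.8,400);v=[f(t) for t in ts]
  for i in range(399):
    if v[i]*v[i+1]<0:
      t=brentq(f,ts[i],ts[i+1]);q=c+d*t-p;h=q@u;print("fwd",h,"down",q[2],"tilt",np.degrees(np.arctan2(-q[2],h)-np.arctan2(z0-.003,.12)))
E
```

```text
[(134, 152, 76), (136, 172, 77), (138, 197, 89), (140, 199, 90), (142, 201, 90), (144, 150, 121), (146, 124, 122), (148, 125, 122), (150, 124, 122), (152, 124, 123)]
fwd 0.06672546725720895 down -0.11484142028033112 tilt 34.43472355297229
```

Call:
arm_command:
  increments:
    - {"gripper":0,"dx":-0.003,"dy":-0.02,"dz":0,"spin":0}
    - {"gripper":0,"dx":-0.006,"dy":-0.04,"dz":0,"spin":0}
    - {"gripper":0,"dx":-0.008,"dy":-0.05,"dz":0,"spin":0}
    - {"gripper":0,"dx":-0.008,"dy":-0.05,"dz":0,"spin":0}
    - {"gripper":0,"dx":-0.008,"dy":-0.05,"dz":0,"spin":0}
    - {"gripper":0,"dx":-0.008,"dy":-0.05,"dz":0,"spin":0}
    - {"gripper":0,"dx":-0.008,"dy":-0.05,"dz":0,"spin":0}
    - {"gripper":0,"dx":-0.006,"dy":-0.037,"dz":0,"spin":0}
  grip_force: 40

```text
time: 19.25
ee_pos: [0.5768, -0.2886, 0.2322]
eef_rot: [0.023, 1.0, -0.0, -0.001]
ft_force: [0.1, -0.0, -2.8]
width: 0.0597
```

Call:
arm_command:
  increments:
    - {"gripper":0,"dx":0,"dy":0,"dz":0.01,"spin":-5}
    - {"gripper":0,"dx":0,"dy":0,"dz":0.02,"spin":-4.7}
    - {"gripper":0,"dx":0,"dy":0,"dz":0.03,"spin":0}
    - {"gripper":0,"dx":0,"dy":0,"dz":0.03,"spin":0}
    - {"gripper":0,"dx":0,"dy":0,"dz":0.025,"spin":0}
    - {"gripper":0,"dx":0,"dy":0,"dz":0.01,"spin":0}
    - {"gripper":0,"dx":0,"dy":0,"dz":0,"spin":0}
    - {"gripper":0,"dx":0,"dy":0,"dz":0,"spin":0}

```text
time: 20.25
ee_pos: [0.5779, -0.2868, 0.1095]
eef_rot: [-0.062, 0.998, -0.0, 0.001]
ft_force: [0.9, -0.5, -3.5]
width: 0.0597
```

```bash
python3 - <<'E'
from h import *
s=read_state();print(np.round(s["ee_pos"],4),np.round(s["eef_rot"],4),np.round(s["ft_force"],2),np.round(s["torque"],2))
a=snap("wrist","pics/wr13.png");b=snap("side","pics/side13.png")
cv2.imwrite("pics/c13.png",np.hstack([cv2.resize(a,(400,300)),cv2.resize(b[230:470,320:640],(400,300))])[:,:,::-1])
E
```

```text
[ 0.5779 -0.2868  0.1095] [-6.190e-02  9.981e-01 -3.000e-04  6.000e-04] [ 0.87 -0.52 -3.51] [ 0.05  0.03 -0.03]
```

View pics/c13.png

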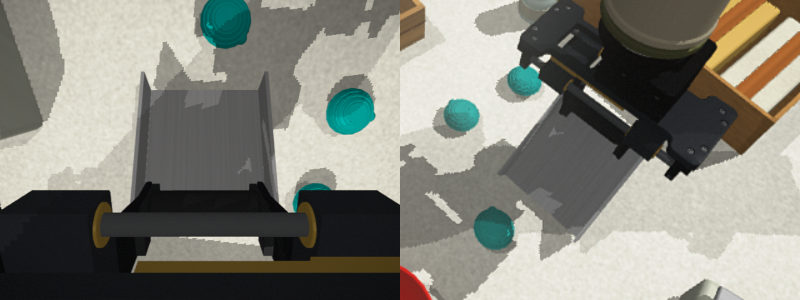

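Call:
arm_command:
  increments:
    - {"gripper":0,"dx":0,"dy":0,"dz":0.006,"spin":0}
    - {"gripper":0,"dx":0,"dy":0,"dz":0.005,"spin":0}
    - {"gripper":0,"dx":-0.006,"dy":0,"dz":0.003,"spin":0}
    - {"gripper":0,"dx":-0.007,"dy":0,"dz":0.004,"spin":0}
    - {"gripper":0,"dx":-0.006,"dy":0,"dz":0.0045,"spin":0}
    - {"gripper":0,"dx":-0.006,"dy":0,"dz":0.0045,"spin":0}
    - {"gripper":0,"dx":-0.005,"dy":0,"dz":0.005,"spin":0}
    - {"gripper":0,"dx":-0.005,"dy":0,"dz":0.005,"spin":0}
  grip_force: 8

```text
time: 21.35
ee_pos: [0.6121, -0.282, 0.0708]
eef_rot: [-0.062, 0.998, 0.0, -0.0]
ft_force: [0.4, 0.0, 0.8]
width: 0.0599
```

```bash
python3 - <<'E'
from h import *
s=read_state();print(np.round(s["ee_pos"],4),np.round(s["eef_rot"],4),np.round(s["ft_force"],2),np.round(s["torque"],2))
a=snap("wrist","pics/wr14.png");b=snap("side","pics/side14.png")
cv2.imwrite("pics/c14.png",np.hstack([cv2.resize(a,(400,300)),cv2.resize(b[230:470,320:640],(400,300))])[:,:,::-1])
E
```

```text
[ 0.6121 -0.282   0.0708] [-6.180e-02  9.981e-01  1.000e-04 -4.000e-04] [0.44 0.01 0.76] [-0.16  0.14  0.  ]
```

View pics/c14.png

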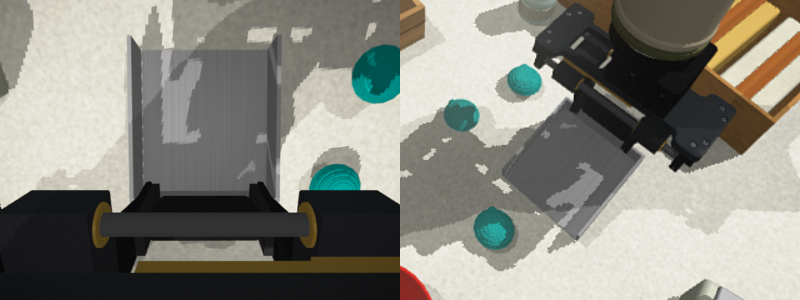

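Pivoting back as planned (front edge now at crop row 50). Continuing down.

Call:
arm_command:
  increments:
    - {"gripper":0,"dx":-0.005,"dy":0,"dz":0.005,"spin":0}
    - {"gripper":0,"dx":-0.005,"dy":0,"dz":0.005,"spin":0}
    - {"gripper":0,"dx":-0.004,"dy":0,"dz":0.005,"spin":0}
    - {"gripper":0,"dx":-0.004,"dy":0,"dz":0.005,"spin":0}
    - {"gripper":0,"dx":-0.003,"dy":0,"dz":0.005,"spin":0}
    - {"gripper":0,"dx":-0.002,"dy":0,"dz":0.004,"spin":0}
    - {"gripper":0,"dx":0,"dy":0,"dz":0,"spin":0}
    - {"gripper":0,"dx":0,"dy":0,"dz":0,"spin":0}
  grip_force: 7

```text
time: 22.45
ee_pos: [0.6359, -0.279, 0.0431]
eef_rot: [-0.062, 0.998, -0.0, 0.001]
ft_force: [1.1, 1.8, 3.5]
width: 0.0602
```

```bash
python3 - <<'E'
from h import *
s=read_state();print(np.round(s["ee_pos"],4),np.round(s["eef_rot"],4),np.round(s["ft_force"],2),np.round(s["torque"],2))
a=snap("wrist","pics/wr15.png");b=snap("side","pics/side15.png")
cv2.imwrite("pics/c15.png",np.hstack([cv2.resize(a,(400,300)),cv2.resize(b[230:470,320:640],(400,300))])[:,:,::-1])
E
```

```text
[ 0.6359 -0.279   0.0431] [-6.210e-02  9.981e-01 -0.000e+00  8.000e-04] [1.15 1.77 3.51] [ 0.32 -0.3   0.  ]
```

View pics/c15.png

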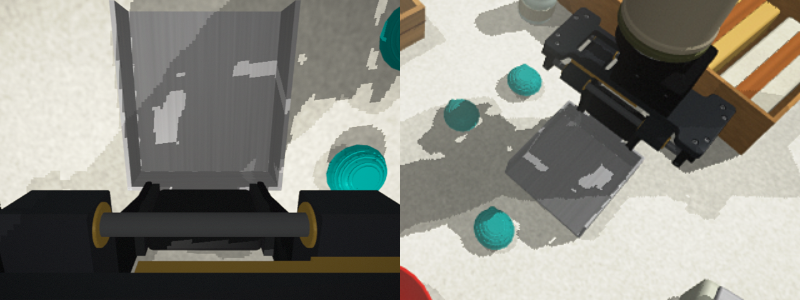

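It's practically flat: the view matches the one before the lift, with +3.5 N of contact. Releasing and going straight up.

Call:
arm_command:
  increments:
    - {"gripper":75,"dx":0,"dy":0,"dz":0,"spin":0}
    - {"gripper":85,"dx":0,"dy":0,"dz":0,"spin":0}
    - {"gripper":100,"dx":0,"dy":0,"dz":0,"spin":0}
    - {"gripper":100,"dx":0,"dy":0,"dz":0,"spin":0}
    - {"gripper":100,"dx":0,"dy":0,"dz":0,"spin":0}
    - {"gripper":100,"dx":0,"dy":0,"dz":0,"spin":0}
    - {"gripper":100,"dx":0,"dy":0,"dz":0,"spin":0}
    - {"gripper":100,"dx":0,"dy":0,"dz":0,"spin":0}

```text
time: 23.55
ee_pos: [0.635, -0.2792, 0.0425]
eef_rot: [-0.062, 0.998, 0.0, 0.0]
ft_force: [-0.5, -0.3, 0.2]
width: 0.087
```

Call:
arm_command:
  increments:
    - {"gripper":100,"dx":0,"dy":0,"dz":-0.01,"spin":0}
    - {"gripper":100,"dx":0,"dy":0,"dz":-0.02,"spin":0}
    - {"gripper":100,"dx":0,"dy":0,"dz":-0.03,"spin":0}
    - {"gripper":100,"dx":0,"dy":0,"dz":-0.04,"spin":0}
    - {"gripper":100,"dx":0,"dy":0,"dz":-0.04,"spin":0}
    - {"gripper":100,"dx":0,"dy":0,"dz":-0.04,"spin":0}
    - {"gripper":100,"dx":0,"dy":0,"dz":-0.02,"spin":0}
    - {"gripper":100,"dx":0,"dy":0,"dz":0,"spin":0}

```text
time: 24.55
ee_pos: [0.6354, -0.2797, 0.244]
eef_rot: [-0.062, 0.998, -0.0, 0.001]
ft_force: [-0.1, 0.5, -0.6]
width: 0.087
```

```bash
python3 - <<'E'
from h import *
s=read_state();print(np.round(s["ee_pos"],4),s["width"],np.round(s["ft_force"],2),s["time"])
a=snap("wrist","pics/wr16.png");b=snap("side","pics/side16.png");c=snap("top","pics/top16.png")
cv2.imwrite("pics/c16.png",np.vstack([np.hstack([cv2.resize(a,(400,300)),cv2.resize(b,(400,300))]),np.hstack([cv2.resize(c,(400,300)),cv2.resize(b[150:330,180:420],(400,300))])])[:,:,::-1])
E
```

```text
[ 0.6354 -0.2797  0.244 ] 0.08704624344859964 [-0.15  0.51 -0.63] 24.55
```

View pics/c16.png

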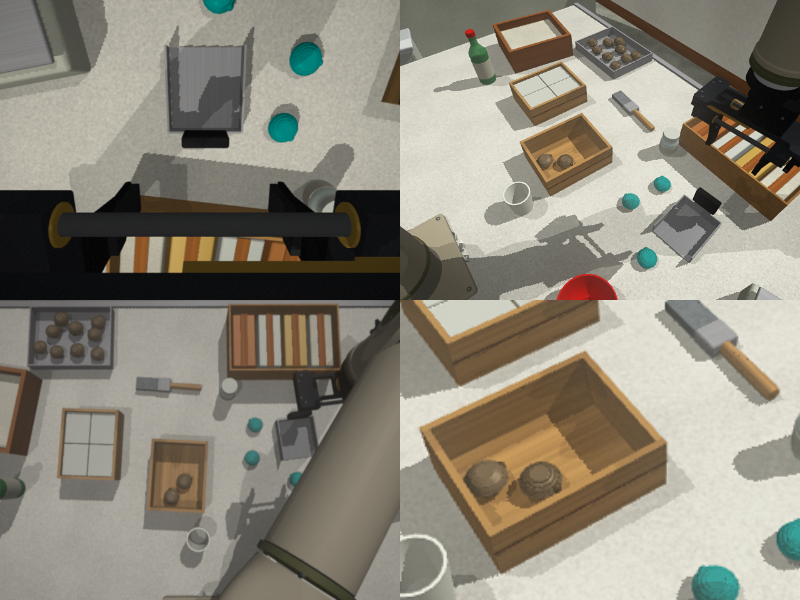

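The scoop stands flat on the bare counter, with the nearest turquoise piece clear of its edge at wrist crop (219,3) against row 45. Both clams rest in the crate and the gripper is clear. Handing in.

```bash
python3 -c "
from h import *
print(job.close_job())"
```

```text
the job is handed in; nothing more can be done
None
```

The job is done and handed in at about 25 s; the hand-in reports no verdict.

**What I did**
- I gripped the scoop across the 60 mm width of its grip at 60 N, lifted it and carried it level over the empty crate.
- The tool cannot tilt, so I eased the grip to 6 N and then 4.5 N. The scoop pivoted front-down to about 34° and both clams slid out low inside the crate.
- I set the front edge on the counter near where the scoop had started and backed the hand off while lowering, so it pivoted flat. Then I let go and moved up.

**Last checks**
- **Clams:** both lie on the crate floor in the final top and side pictures.
- **Scoop:** it stands empty on bare counter and looks flat, clear of the turquoise pieces. I judged this by eye and did not measure its final height or angle.
- **Robot:** the gripper is open, about 20 cm above the scoop, with forces back near zero.

**Disagreements:** the text has the open edge pointing roughly left (+y) at the start, but the pictures showed it facing the robot (about −x), so I went by the pictures. The first two move calls were refused because I left some fields out of the rows; nothing moved.

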